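# Snap the lid of the caper tub shut all round

## Task

The lid of the green tub is only laid on: the four sections of its rim still stand up. Press down each section in turn with the fingertips until all four have clicked shut, then move clear. Do not grip, lift, tip or push the tub out of its place, and leave the blue tub and the jars where they stand.

Things in the scene. Friction and masses are not known exactly. Their poses are not given: they have to be found in the camera images.
- tub: GREEN loose full tub, 0.9 kg, walls 166 (x) x 126 (y) mm, white lid 180 x 140 laid on. Origin: centre of underside, z up, x along the long side. Lid: sunk fixed panel 120 x 80 mm (top 86 mm up), 4 fixed corners 29 mm square (top 90 mm), 4 rim sections 30 mm wide hinged at their inner edge. All start up, outer edge 8 mm high, orange band showing below; shut, they are level, top 91 mm up.
- shut_tub: A BLUE tub of the same shape and size with its white lid already shut all round (rim top level at 91 mm). Loose, 0.9 kg; origin at the centre of its underside. Leave it alone.
- rim_px (a joint): Hinge of the short rim section on the tub's +x side (78 x 30 x 6 mm), hinge line at [+0.060, 0, 0.088] m in the tub's frame. 0 = standing up, 0.28 rad = shut, level. Bistable: resists about 6 to 8 N at the press point at first, then less; beyond 0.15 rad it snaps to 0.28 by itself and stays; let go earlier, it springs back to 0.
- press_px (a point): Press point on the tub's +x rim section (centre of its grey thumb mark): top face, mid length, 20 mm out from the hinge line, 10 mm in from the outer edge. Moves with the section: 96 mm above the table when up, 91 mm when shut. Push straight down.
- rim_py (a joint): Hinge of the long rim section on the tub's +y side (118 x 30 x 6 mm), hinge line at [0, +0.040, 0.088] m in the tub's frame. 0 = standing up, 0.28 rad = shut, level. Bistable: resists about 6 to 8 N at the press point at first, then less; beyond 0.15 rad it snaps to 0.28 by itself and stays; let go earlier, it springs back to 0.
- press_py (a point): Press point on the tub's +y rim section (centre of its grey thumb mark): top face, mid length, 20 mm out from the hinge line, 10 mm in from the outer edge. Moves with the section: 96 mm above the table when up, 91 mm when shut. Push straight down.
- rim_mx (a joint): Hinge of the short rim section on the tub's -x side (78 x 30 x 6 mm), hinge line at [-0.060, 0, 0.088] m in the tub's frame. 0 = standing up, 0.28 rad = shut, level. Bistable: resists about 6 to 8 N at the press point at first, then less; beyond 0.15 rad it snaps to 0.28 by itself and stays; let go earlier, it springs back to 0.
- press_mx (a point): Press point on the tub's -x rim section (centre of its grey thumb mark): top face, mid length, 20 mm out from the hinge line, 10 mm in from the outer edge. Moves with the section: 96 mm above the table when up, 91 mm when shut. Push straight down.
- rim_my (a joint): Hinge of the long rim section on the tub's -y side (118 x 30 x 6 mm), hinge line at [0, -0.040, 0.088] m in the tub's frame. 0 = standing up, 0.28 rad = shut, level. Bistable: resists about 6 to 8 N at the press point at first, then less; beyond 0.15 rad it snaps to 0.28 by itself and stays; let go earlier, it springs back to 0.
- press_my (a point): Press point on the tub's -y rim section (centre of its grey thumb mark): top face, mid length, 20 mm out from the hinge line, 10 mm in from the outer edge. Moves with the section: 96 mm above the table when up, 91 mm when shut. Push straight down.
- jar0: Loose glass jar of capers with a white screw cap, 66 mm wide, 95 mm high, 0.28 kg, upright; origin at the centre of its underside. A bystander: leave it standing where it is.
- jar1: Loose glass jar of capers with a white screw cap, 66 mm wide, 95 mm high, 0.28 kg, upright; origin at the centre of its underside. A bystander: leave it standing where it is.
- jar2: Loose glass jar of capers with a white screw cap, 66 mm wide, 95 mm high, 0.28 kg, upright; origin at the centre of its underside. A bystander: leave it standing where it is.
- jar3: Loose glass jar of capers with a white screw cap, 66 mm wide, 95 mm high, 0.28 kg, upright; origin at the centre of its underside. A bystander: leave it standing where it is.
Things that resemble listed ones, but are neither listed nor needed, are in the scene too. Leave any pink or turquoise look-alike of the tub alone.

How it is judged:
At the end, for the whole second after the job is handed in: All four rim sections of the green tub read over 0.25 rad (0.28 is shut); the tub is at rest, upright (tilt under 0.05 rad), on the table (under 6 mm up) and within 40 mm of where it began; the blue tub and the jars stand within 30 mm of where they began, upright (value of joint each of rim_px, rim_py, rim_mx, rim_my above 0.25 rad and linear speed of tub below 0.02 m/s and angle between tub's own z axis and vertical below 0.05 rad and height (world z) of tub below 0.006 m and distance of tub from where it was at the start of the episode below 0.04 m and distance of each of jar0, jar1, jar2, jar3, shut_tub from where it was at the start of the episode below 0.03 m and angle between each of jar0, jar1, jar2, jar3, shut_tub's own z axis and vertical below 0.1 rad); the robot touches nothing.
It fails at once if the green tub is lifted (over 12 mm) (height (world z) of tub above 0.012 m).
It fails at once if the green tub is tipped (over 0.15 rad) (angle between tub's own z axis and vertical above 0.15 rad).
It fails at once if the green tub is pushed over 40 mm out of its place (distance of tub from where it was at the start of the episode above 0.04 m).
It fails at once if the blue tub or a jar is moved over 30 mm, lifted or knocked over (distance of any of jar0, jar1, jar2, jar3, shut_tub from where it was at the start of the episode above 0.03 m or angle between any of jar0, jar1, jar2, jar3, shut_tub's own z axis and vertical above 0.3 rad or height (world z) of any of jar0, jar1, jar2, jar3, shut_tub above 0.012 m).
It also fails if it takes over 54 s, if anything falls off the work surface, if the arm or the gripper's body presses on something with over 40 N, if the wrist force passes 120 N, or if a joint passes its speed limit or range.

## Robot

A 7-joint arm with a two-finger parallel gripper is mounted at the origin on the work surface. World frame = base frame: x ahead of the robot, y to its left, z up, the work surface at z = 0. Lengths are in m, angles in rad, forces in N, time in s.
With the tool pointing down it reaches from about 0.425 to 1.025 m from the base axis. Payload 9.4 kg.
Tool frame: the origin (TCP) lies midway between the tips of the shut fingers; the grasp point (between the pads) lies 19 mm behind it; z points along the fingers, y is the line along which they close (so a half turn about z gives the same grasp; the last joint's range is limited). The gripper opens to 85 mm and grips with 20 to 120 N. Pads are 22 mm wide; open, the fingers measure 114 mm over their backs; the gripper's body (76 mm by 85 mm) begins 54 mm behind the grasp point. The pads swing forward as they close: fully open they stand 13 mm farther back than shut.
Start: joints at [1.186, 0.599, -0.003, 1.599, 0.002, 0.943, -0.08], TCP at [0.22, -0.691, 0.231] pointing down, gripper open.
Joint ranges: [-2.57, 2.57], [-0.35, 1.97], [-1.29, 1.29], [0.11, 2.56], [-1.05, 4.19], [0.11, 1.86], [-2.63, 2.63]. Speed limits (rad/s): [2.22, 2.22, 3.01, 3.01, 3.14, 3.14, 3.14].

## Interface

Orientations are given as a rotation vector (axis times angle).
In Python, from plant import env gives the robot as it stands.
- The arm moves only by the shell command python3 -m handwheel 'ROWS' [OPENING] [FORCE]. ROWS is JSON, a list of rows, each a list of 2 entries, a list of its own where there are three numbers: the shift along the tool's x, y, z normalised to -1 to 1, where 1 is 10 cm, then the turn, a rotation vector about the tool's x, y, z normalised to -1 to 1, where 1 is 30 degrees. In form: [[[tx, ty, tz], [ax, ay, az]], ...]. A call has exactly 5 rows; each row is the pose to reach, as a shift and turn from the pose commanded when the call began, along the tool's axes at that moment; what a row does not reach only later rows make up. A row lasts 1/8 s, in which the tool goes at most 62.5 mm and 10.7 degrees, less where a joint would pass 70% of its speed; a pose out of reach is approached as far as the arm can. A call with a number of a shift or a turn outside -1 to 1 is refused whole. A call with a gripper value outside its range is refused whole. OPENING is the closure, from 0 (fully open) to 1 (shut), set as the call begins (- or left out, the last holds). The fingers move at their own pace and stop on an object; FORCE is the grip in N (left out, the last holds). Time passes only in rows, so rows that repeat a pose let the fingers close, or fill a call up. It gives the time, the measured TCP pose, the force, the opening and the grip force at its end, in the units of the state.
- env.state(): the state, without advancing time (a new reading comes with each control period).
- env.read_camera(name): name is "scene" or "top"; returns a dict with "frame" (420x560x3 uint8, blue, green, red), "intrinsics" (3x3 intrinsics, pixels), "xyz" and "attitude" of the camera in the world. Camera axes: x right, y up, looking along -z (the intrinsics and any distortion apply to the point x, -y, -z); pixel columns grow to the right and rows downward; lengths in m; the calibration is good to about 2 mm. A picture is of the moment at which its call begins. There is no depth.
- env.finish_job(): hands the job in; it is judged then, once.
The state is a dict: "t": time; "joint_positions": joint angles; "dq": joint speeds; "effort": joint torques, N m; "ee_pos": TCP position; "ee_rot": TCP orientation; "contact_force": force on the tool from outside, world axes, zero at the start; "ft_torque": the same for the moment, N m; "finger_gap": finger opening in m; "finger_force": force on a finger pad.
Only numpy, scipy, OpenCV 4.12 (cv2) and the standard library are available. Lean on these libraries where they do the work, as an engineer would, in place of code of your own. Each camera call takes 0.05 s, during which the arm holds its last target. There are 200 camera calls.

## Working session

There is one attempt and no reset: what is moved stays moved. The work goes in short steps, Python scripts to look and compute and a shell command to move; the robot and the scene stay as the last step left them, time stands still between calls to the robot, and variables do not carry over. Pictures are saved under pics/ and viewed, at most 10 in all, crops included, and the job is handed in when it is done.

```bash
mkdir -p pics; ls; cat > h.py <<'E'
import numpy as np, cv2
from scipy.spatial.transform import Rotation as R
from plant import env
def rot(a):
    a=np.array(a,float)
    return a if a.shape==(3,3) else (R.from_rotvec(a).as_matrix() if a.size==3 else R.from_quat(a).as_matrix())
def ray(c,uv,z):
    K=np.array(c["intrinsics"]);d=np.linalg.inv(K)@np.array([uv[0],uv[1],1.]);d=rot(c["attitude"])@(d*[1,-1,-1])
    p=np.array(c["xyz"]);return p+d*(z-p[2])/d[2]
E
python3 - <<'E'
from h import *
for n in("top","scene"):
    c=env.read_camera(n);cv2.imwrite(f"pics/{n}0.png",c["frame"]);print({k:v for k,v in c.items() if k!="frame"})
print(env.state())
E
```

```text
pics
{'intrinsics': array([[477.43826437,   0.        , 290.29505952],
       [  0.        , 477.43826437, 215.63936457],
       [  0.        ,   0.        ,   1.        ]]), 'xyz': array([ 0.28656539, -0.01109882,  1.18754497]), 'attitude': array([ 0.17536067, -0.15321194, -1.4532777 ])}
{'intrinsics': array([[393.27147838,   0.        , 278.29831536],
       [  0.        , 393.27147838, 213.67871358],
       [  0.        ,   0.        ,   1.        ]]), 'xyz': array([1.2867899 , 0.01782442, 0.732848  ]), 'attitude': array([0.6654904 , 0.65785286, 1.45961458])}
{'t': 0.1, 'joint_positions': array([ 1.18631473,  0.60006739, -0.00253822,  1.60005675,  0.00180339,
        0.94291696, -0.07979171]), 'dq': array([ 0.0008318 , -0.00065928,  0.00159185,  0.00014885,  0.00186516,
        0.00025343, -0.00108493]), 'effort': array([ 2.26094460e-03, -7.78001761e+01,  1.56869821e+00, -2.58627176e+01,
        1.25476086e-02,  5.54026905e-03,  1.15203420e-05]), 'ee_pos': array([ 0.21948776, -0.69052482,  0.23048486]), 'ee_rot': array([-3.10306561e+00, -4.81441556e-01,  5.63415052e-04]), 'contact_force': array([-0.54793553,  1.36143178, -1.19116148]), 'ft_torque': array([0.00987387, 0.01156549, 0.01492359]), 'finger_force': 0.0, 'finger_gap': 0.0854368761555481}
```

View pics/top0.png

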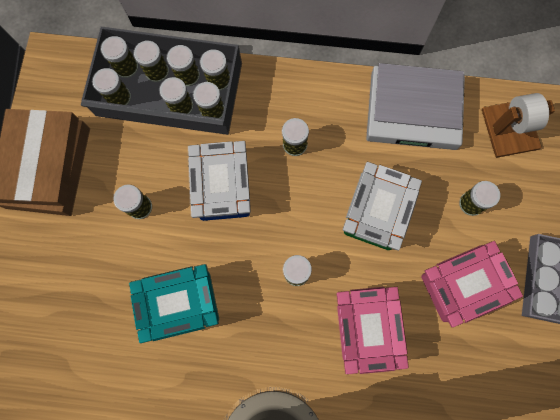

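View pics/scene0.png

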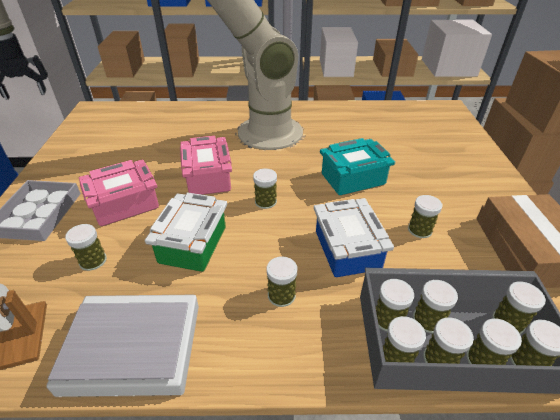

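The top view shows the green tub's lid at about (383,206) with four grey thumb marks near (397,174), (413,209), (371,239) and (354,203). The blue tub is at (219,180). The scene view shows orange under the green tub's rim, and nothing crowds it.

```bash
cat > m.py <<'E'
from h import *
import sys
c=env.read_camera("top");f=c["frame"]
hsv=cv2.cvtColor(f,cv2.COLOR_BGR2HSV)
roi=np.zeros(f.shape[:2],np.uint8);cv2.fillConvexPoly(roi,np.array([[366,162],[422,178],[400,250],[343,236]]),1)
m=((hsv[...,1]<60)&(hsv[...,2]>60)&(hsv[...,2]<130)&(roi>0)).astype(np.uint8)
n,l,s,ce=cv2.connectedComponentsWithStats(m)
for i in range(1,n):
    if s[i,4]>30: print(s[i],ce[i].round(1),ray(c,ce[i],.096).round(4))
cv2.imwrite("pics/crop.png",cv2.resize(np.hstack([f[155:260,335:430],cv2.cvtColor(m*255,cv2.COLOR_GRAY2BGR)[155:260,335:430]]),None,fx=4,fy=4,interpolation=0))
st=env.state();print(rot(st["ee_rot"]).round(3))
E
python3 m.py
```

```text
[386 169  16  10  76] [393.3 173.6] [ 0.6497 -0.2147  0.096 ]
[354 183  12  25 131] [359.5 195.3] [ 0.5877 -0.1389  0.096 ]
[359 195  10  27  31] [363.8 208.2] [ 0.5576 -0.1515  0.096 ]
[401 201  12  23 123] [406.9 212. ] [ 0.5597 -0.2524  0.096 ]
[364 230  18  10  86] [372.6 234.4] [ 0.4976 -0.1768  0.096 ]
[[ 0.953  0.303 -0.   ]
 [ 0.303 -0.953  0.001]
 [-0.    -0.001 -1.   ]]
```

View pics/crop.png

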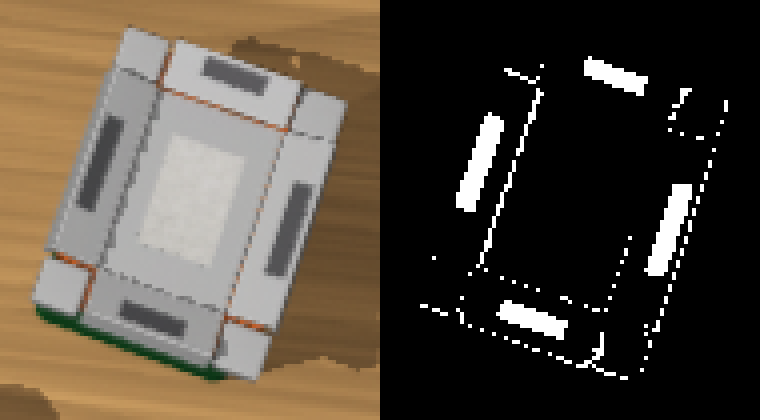

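The marks give the press points A(.650,-.215), B(.588,-.139), C(.560,-.252) and D(.498,-.177), with the tub at yaw -14°. I'll close the fingers and move towards C at a safe height.

```bash
for i in 1; do
python3 -m handwheel '[[[0.18,-0.13,0],[0,0,0]],[[0.37,-0.25,0],[0,0,0]],[[0.55,-0.38,0],[0,0,0]],[[0.73,-0.5,0],[0,0,0]],[[0.92,-0.63,0],[0,0,0]]]' 1 40
python3 -m handwheel '[[[0.18,-0.13,0],[0,0,0]],[[0.37,-0.25,0],[0,0,0]],[[0.55,-0.38,0],[0,0,0]],[[0.73,-0.5,0],[0,0,0]],[[0.92,-0.63,0],[0,0,0]]]'
python3 -m handwheel '[[[0.18,-0.13,0],[0,0,0]],[[0.37,-0.25,0],[0,0,0]],[[0.55,-0.38,0],[0,0,0]],[[0.73,-0.5,0],[0,0,0]],[[0.92,-0.63,0],[0,0,0]]]'
python3 -m handwheel '[[[0.18,-0.13,0],[0,0,0]],[[0.37,-0.25,0],[0,0,0]],[[0.55,-0.38,0],[0,0,0]],[[0.73,-0.5,0],[0,0,0]],[[0.92,-0.63,0],[0,0,0]]]'
python3 -m handwheel '[[[0.18,-0.13,0],[0,0,0.2]],[[0.37,-0.25,0],[0,0,0.4]],[[0.55,-0.38,0],[0,0,0.6]],[[0.73,-0.5,0],[0,0,0.8]],[[0.92,-0.63,0],[0,0,1]]]'
python3 -m handwheel '[[[0,0,0],[0,0,0.05]],[[0,0,0],[0,0,0.05]],[[0,0,0],[0,0,0.05]],[[0,0,0],[0,0,0.05]],[[0,0,0],[0,0,0.05]]]'
done
cat > d.py <<'E'
from h import *
s=env.state();M=rot(s["ee_rot"]);p=s["ee_pos"];print(s["t"],p.round(4),"yaw",np.degrees(np.arctan2(M[1,0],M[0,0])).round(1),"F",s["contact_force"].round(1),"gap",round(s["finger_gap"],4))
for n,q in dict(A=(.650,-.215),B=(.588,-.139),C=(.560,-.252),D=(.498,-.177)).items(): print(n,(M.T@(np.array([*q,.091])-p)*10).round(3))
E
python3 d.py
```

```text
t: 0.78
ee_pos: [0.2894, -0.6017, 0.2314]
ee_rot: [3.104, 0.482, 0.0]
contact_force: [-0.1, 0.5, 0.1]
finger_gap: -0.0
finger_force: 0.0
t: 1.4
ee_pos: [0.3576, -0.5141, 0.2313]
ee_rot: [3.104, 0.481, -0.0]
contact_force: [-0.5, 0.0, 0.7]
finger_gap: 0.0001
finger_force: 0.0
t: 2.02
ee_pos: [0.4262, -0.4261, 0.2313]
ee_rot: [3.104, 0.481, -0.0]
contact_force: [0.6, -0.1, 0.1]
finger_gap: 0.0003
finger_force: 0.0
t: 2.65
ee_pos: [0.4948, -0.3382, 0.2313]
ee_rot: [3.104, 0.481, -0.0]
contact_force: [-0.5, 0.3, 0.3]
finger_gap: -0.0002
finger_force: 0.0
t: 3.28
ee_pos: [0.5633, -0.2502, 0.2312]
ee_rot: [3.123, -0.344, -0.0]
contact_force: [0.9, -0.7, 1.0]
finger_gap: 0.0003
finger_force: 0.0
t: 3.9
ee_pos: [0.5623, -0.2519, 0.2313]
ee_rot: [3.118, -0.38, -0.0]
contact_force: [-0.1, 0.2, -0.2]
finger_gap: 0.0
finger_force: 0.0
3.9 [ 0.5623 -0.2519  0.2313] yaw -13.9 F [-0.1  0.2 -0.2] gap 0.0
A [ 0.763 -0.568  1.403]
B [-0.021 -1.157  1.403]
C [-0.022  0.007  1.403]
D [-0.804 -0.572  1.403]
```

```bash
python3 -m handwheel '[[[-0.02,0,0.25],[0,0,0]],[[-0.02,0,0.5],[0,0,0]],[[-0.02,0,0.75],[0,0,0]],[[-0.02,0,1],[0,0,0]],[[-0.02,0,1],[0,0,0]]]'
python3 -m handwheel '[[[0,0,0.2],[0,0,0]],[[0,0,0.26],[0,0,0]],[[0,0,0.3],[0,0,0]],[[0,0,0.34],[0,0,0]],[[0,0,0.38],[0,0,0]]]'
python3 -m handwheel '[[[0,0,0.01],[0,0,0]],[[0,0,0.02],[0,0,0]],[[0,0,0.02],[0,0,0]],[[0,0,0.02],[0,0,0]],[[0,0,0.02],[0,0,0]]]'
python3 d.py
```

```text
t: 4.53
ee_pos: [0.5596, -0.2506, 0.1298]
ee_rot: [-3.118, 0.379, 0.005]
contact_force: [-0.2, -0.5, -0.1]
finger_gap: -0.0004
finger_force: 0.0
t: 5.15
ee_pos: [0.5609, -0.2519, 0.0942]
ee_rot: [3.117, -0.38, 0.002]
contact_force: [-0.8, -1.6, 3.4]
finger_gap: 0.0006
finger_force: 1.3
t: 5.78
ee_pos: [0.5607, -0.2508, 0.0913]
ee_rot: [-3.119, 0.379, 0.0]
contact_force: [-0.4, -0.2, 0.3]
finger_gap: -0.0
finger_force: 0.0
5.775 [ 0.5607 -0.2508  0.0913] yaw -13.9 F [-0.4 -0.2  0.3] gap -0.0
A [ 0.782 -0.562  0.003]
B [-0.002 -1.151  0.003]
C [-0.004  0.013  0.003]
D [-0.785 -0.567  0.003]
```

The force rose and then fell to zero, so C has snapped shut. Next is A.

```bash
python3 -m handwheel '[[[0,0,-0.3],[0,0,0]],[[0,0,-0.4],[0,0,0]],[[0.26,-0.19,-0.4],[0,0,0]],[[0.52,-0.38,-0.4],[0,0,0]],[[0.78,-0.57,-0.4],[0,0,0]]]'
python3 -m handwheel '[[[0,0,0.1],[0,0,0]],[[0,0,0.24],[0,0,0]],[[0,0,0.3],[0,0,0]],[[0,0,0.34],[0,0,0]],[[0,0,0.38],[0,0,0]]]'
python3 -m handwheel '[[[0,0,0.01],[0,0,0]],[[0,0,0.02],[0,0,0]],[[0,0,0.02],[0,0,0]],[[0,0,0.02],[0,0,0]],[[0,0,0.02],[0,0,0]]]'
python3 d.py
python3 -m handwheel '[[[0,0,-0.3],[0,0,0]],[[0,0,-0.4],[0,0,0]],[[-0.26,-0.2,-0.4],[0,0,0]],[[-0.52,-0.4,-0.4],[0,0,0]],[[-0.78,-0.59,-0.4],[0,0,0]]]'
python3 -m handwheel '[[[0,0,0.1],[0,0,0]],[[0,0,0.24],[0,0,0]],[[0,0,0.3],[0,0,0]],[[0,0,0.34],[0,0,0]],[[0,0,0.38],[0,0,0]]]'
python3 -m handwheel '[[[0,0,0.01],[0,0,0]],[[0,0,0.02],[0,0,0]],[[0,0,0.02],[0,0,0]],[[0,0,0.02],[0,0,0]],[[0,0,0.02],[0,0,0]]]'
python3 d.py
```

```text
t: 6.4
ee_pos: [0.6508, -0.2138, 0.131]
ee_rot: [3.119, -0.379, -0.0]
contact_force: [-0.1, -1.1, 0.3]
finger_gap: 0.0001
finger_force: 0.0
t: 7.02
ee_pos: [0.6499, -0.2152, 0.0937]
ee_rot: [3.118, -0.381, 0.001]
contact_force: [0.6, -0.6, 1.0]
finger_gap: 0.0002
finger_force: 0.2
t: 7.65
ee_pos: [0.65, -0.2142, 0.0913]
ee_rot: [-3.119, 0.379, 0.0]
contact_force: [0.0, 0.2, -0.1]
finger_gap: -0.0
finger_force: 0.0
7.65 [ 0.65   -0.2142  0.0913] yaw -13.9 F [ 0.   0.2 -0.1] gap -0.0
A [0.002 0.008 0.003]
B [-0.782 -0.581  0.003]
C [-0.783  0.583  0.003]
D [-1.565  0.003  0.003]
t: 8.28
ee_pos: [0.5877, -0.1374, 0.131]
ee_rot: [-3.119, 0.379, -0.0]
contact_force: [0.1, 1.0, 0.2]
finger_gap: -0.0001
finger_force: 0.0
t: 8.9
ee_pos: [0.5889, -0.1385, 0.093]
ee_rot: [-3.118, 0.38, -0.0]
contact_force: [0.5, 0.4, -0.5]
finger_gap: 0.0002
finger_force: 0.0
t: 9.52
ee_pos: [0.5885, -0.1382, 0.0913]
ee_rot: [3.119, -0.379, 0.0]
contact_force: [-0.1, -0.2, 0.1]
finger_gap: 0.0001
finger_force: 0.0
9.525 [ 0.5885 -0.1382  0.0913] yaw -13.9 F [-0.1 -0.2  0.1] gap 0.0001
A [0.781 0.598 0.003]
B [-0.003  0.008  0.003]
C [-0.004  1.173  0.003]
D [-0.786  0.593  0.003]
```

Press D the same way, then rise clear and move back towards the start side to look.

```bash
python3 -m handwheel '[[[0,0,-0.3],[0,0,0]],[[0,0,-0.4],[0,0,0]],[[-0.26,0.2,-0.4],[0,0,0]],[[-0.52,0.4,-0.4],[0,0,0]],[[-0.78,0.59,-0.4],[0,0,0]]]'
python3 -m handwheel '[[[0,0,0.1],[0,0,0]],[[0,0,0.24],[0,0,0]],[[0,0,0.3],[0,0,0]],[[0,0,0.34],[0,0,0]],[[0,0,0.38],[0,0,0]]]'
python3 -m handwheel '[[[0,0,0.01],[0,0,0]],[[0,0,0.02],[0,0,0]],[[0,0,0.02],[0,0,0]],[[0,0,0.02],[0,0,0]],[[0,0,0.02],[0,0,0]]]'
python3 d.py
python3 -m handwheel '[[[0,0,-0.25],[0,0,0]],[[0,0,-0.5],[0,0,0]],[[0,0,-0.75],[0,0,0]],[[0,0,-1],[0,0,0]],[[0,0,-1],[0,0,0]]]'
python3 -m handwheel '[[[0,0.2,-0.1],[0,0,0]],[[0,0.4,-0.2],[0,0,0]],[[0,0.6,-0.3],[0,0,0]],[[0,0.8,-0.4],[0,0,0]],[[0,1,-0.5],[0,0,0]]]'
python3 -m handwheel '[[[0,0.2,0],[0,0,0]],[[0,0.4,0],[0,0,0]],[[0,0.6,0],[0,0,0]],[[0,0.8,0],[0,0,0]],[[0,1,0],[0,0,0]]]'
python3 -m handwheel '[[[0,0.2,0],[0,0,0]],[[0,0.4,0],[0,0,0]],[[0,0.6,0],[0,0,0]],[[0,0.8,0],[0,0,0]],[[0,1,0],[0,0,0]]]'
python3 - <<'E'
from h import *
a=env.read_camera("top")["frame"];b=env.read_camera("scene")["frame"]
o=np.hstack([cv2.resize(a[130:270,320:440],(360,420)),cv2.resize(b[170:290,130:240],(385,420))])
cv2.imwrite("pics/after.png",o); cv2.imwrite("pics/top1.png",a)
E
```

```text
t: 10.15
ee_pos: [0.4975, -0.1771, 0.1311]
ee_rot: [3.119, -0.379, 0.0]
contact_force: [0.2, -0.8, -0.5]
finger_gap: -0.0001
finger_force: 0.0
t: 10.78
ee_pos: [0.4987, -0.1764, 0.0928]
ee_rot: [-3.119, 0.378, 0.001]
contact_force: [-0.5, -0.9, 0.4]
finger_gap: -0.0
finger_force: 0.0
t: 11.4
ee_pos: [0.4986, -0.1769, 0.0914]
ee_rot: [3.119, -0.379, 0.0]
contact_force: [-0.3, -0.4, 0.2]
finger_gap: 0.0005
finger_force: 0.0
11.4 [ 0.4986 -0.1769  0.0914] yaw -13.9 F [-0.3 -0.4  0.2] gap 0.0005
A [1.561 0.007 0.004]
B [ 0.777 -0.582  0.004]
C [0.776 0.582 0.004]
D [-0.006  0.002  0.004]
t: 12.02
ee_pos: [0.4994, -0.1771, 0.1929]
ee_rot: [3.118, -0.379, 0.005]
contact_force: [0.2, -1.0, -0.5]
finger_gap: -0.0001
finger_force: 0.0
t: 12.65
ee_pos: [0.4741, -0.2756, 0.2419]
ee_rot: [3.118, -0.38, 0.0]
contact_force: [0.7, 0.7, 0.0]
finger_gap: -0.0003
finger_force: 0.0
t: 13.28
ee_pos: [0.4503, -0.3723, 0.2411]
ee_rot: [-3.119, 0.379, 0.0]
contact_force: [0.5, 0.5, -0.3]
finger_gap: 0.0
finger_force: 0.0
t: 13.9
ee_pos: [0.4264, -0.4694, 0.2412]
ee_rot: [-3.119, 0.379, 0.0]
contact_force: [0.5, 0.1, -0.3]
finger_gap: 0.0002
finger_force: 0.0
```

View pics/after.png

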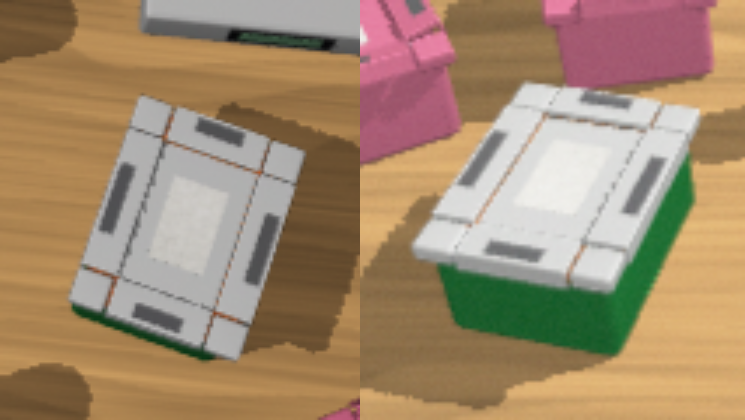

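View pics/top1.png

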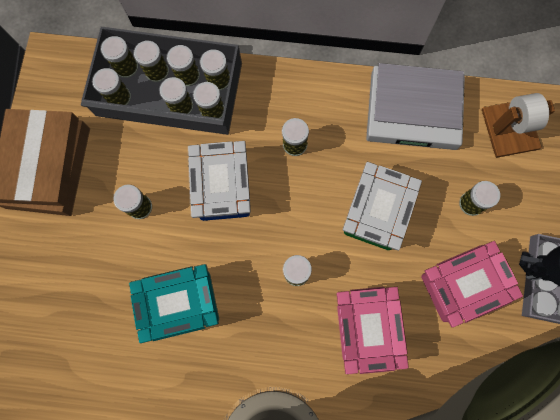

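All four sections lie flush with the corners in both views, no orange band shows under the rim, and the tub, the blue tub and the jars are where they were. The arm is clear of the tub.

```bash
python3 -c "
from plant import env
print(env.finish_job())"
```

```text
the job is handed in; nothing more can be done
None
```

I pressed all four rim sections of the green tub shut and handed the job in at about 14 s; the final pictures show the lid level, no visible shift of the tubs or jars, and the arm clear, but the hand-in returned no verdict.

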